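# Slide the kiln shelf under the working bridge

## Robot

A 6-joint arm with a two-finger parallel gripper is mounted at the origin on the work surface. World frame = base frame: x ahead of the robot, y to its left, z up, the work surface at z = 0. Lengths are in m, angles in rad, forces in N, time in s.
With the tool pointing down it reaches from about 0.25 to 0.775 m from the base axis. Payload 8.9 kg.
Tool frame: the origin (TCP) lies at the very end of the fingers, on their centre line; the grasp point (between the pads) lies 19 mm behind it (arm.hold_point_z is the distance from the TCP to the grasp point, in m); z points along the fingers, y is the direction in which the jaws open and shut (so a half turn about z gives the same grasp; the last joint's range is limited). The gripper opens to 85 mm and grips with 20 to 120 N. Pads are 22 mm wide; open, the fingers measure 114 mm over their backs; the gripper's body (76 mm by 85 mm) begins 54 mm behind the grasp point. The pads swing forward as they close: fully open they stand 13 mm farther back than shut.
Start: joints at [1.108, 0.291, -0.153, 1.127, 0, 1.431], TCP at [0.167, 0.498, 0.2] pointing down, gripper open.
Joint ranges: [-2.52, 2.52], [-0.91, 1.74], [-1.3, 1.37], [-1.96, 2.02], [-1.52, 1.47], [-3.14, 3.14]. Speed limits (rad/s): [2.22, 2.22, 2.79, 3.14, 3.14, 3.14].

## Interface

Orientations are given as a unit quaternion [w, x, y, z].
In Python, from workcell import arm gives the robot as it stands. The module is installed in compiled form; this text tells all that it offers.
- The arm moves only by the tool arm_command, never from a script. Its argument "increments" is a list of rows, each a list of 5 numbers: the shift along the tool's x, y, z in mm, then the turn about the tool's z in rad, then the finger opening in mm, from 0 to 85.4. A call has 1 to 12 rows; each row is the pose to reach, as a shift and turn from the pose commanded when the call began, along the tool's axes at that moment; what a row does not reach only later rows make up. A row lasts 1/10 s, in which the tool goes at most 50 mm and 8.59 degrees, less where a joint would pass 70% of its speed; a pose out of reach is approached as far as the arm can. A call with a gripper value outside its range is refused whole. The fingers move at their own pace and stop on an object; the grip force is fixed at half the most. Time passes only in rows, so rows that repeat a pose let the fingers close. It gives the time, the measured TCP pose, the force and the opening at its end, in the units of the state.
- arm.state(): the state, without advancing time (a new reading comes with each control period).
- arm.capture(name): name is "scene" or "top"; returns (picture, depth): 400x640x3 uint8, blue, green, red; 400x640 float32, m along the optical axis (not along the pixel's ray), 0 where there is no reading.
- arm.calibration(name): a dict with "mtx" (3x3 intrinsics, pixels), "xyz" and "rotation" of the camera in the world. Camera axes: x right, y up, looking along -z (the intrinsics and any distortion apply to the point x, -y, -z); pixel columns grow to the right and rows downward; lengths in m; the calibration is good to about 2 mm. A picture is of the moment at which its call begins. calibration takes no time and is no camera call.
- arm.sign_off(): hands the job in, once; it reports no verdict.
Trained networks look in the newest picture that a camera, given by its name, has taken for a name from the list of things; names that differ only in an ending like _2 or _b are one class to them, and where a whole thing is asked for, a point or a joint stands for the part that bears it (a point fixed in the world has none). Each returns a list of dicts, best first, with "confidence" (0 to 1); they miss things now and then, are a little off and sometimes report something else, mostly with a low value. They report only what shows in the picture. A call takes as long as a camera call.
- arm.look_for(camera, query): "point" ([x, y, z] in m, in world coordinates, good to about 4 mm: the middle of the surface that is visible of it).
The state is a dict: "t": time; "joint_positions": joint angles; "dq": joint speeds; "tau": joint torques, N m; "tool_pos": TCP position; "tcp_rot": TCP orientation; "force": force on the tool from outside, world axes, zero at the start; "moment": the same for the moment, N m; "grip_width": opening from 0.0 (shut) to 1.0 (fully open).
Only numpy, scipy, OpenCV 4.12 (cv2) and the standard library are available. Lean on these libraries where they do the work, as an engineer would, in place of code of your own. Each camera call takes 0.05 s, during which the arm holds its last target.

## Task

First clear the way: pick up the flat brush and lay it down flat in the empty blue tray. Then slide the white kiln shelf, with the loose glass panel riding in its place on top, through the gap under the translucent bridge until its front edge sits flush against the wooden stop. Do not touch the glass, and leave the jars, cups, bottle and palette knife where they are.

Things in the scene. Friction and masses are not known exactly. Their poses are not given: they have to be found in the camera images.
- bridge: fixed jig. Origin: on the table, middle of its mouth; +y is the way in, z up; the lane with brush and shelf lies along -y. Two brown wooden cheeks 16 mm thick, 40 mm high, y=0 to 125 mm, leave a gap 126 mm wide (x=-63 to 63). Milky clear deck on them, y=15 to 85 mm, underside 40 mm, top 46 mm above the table. Dark stop bar, 20 mm high, across the gap, near face at y=110 mm
- shelf: loose white ceramic slab 110 mm (its x) by 130 mm (its y, the way it goes in) by 15 mm thick, about 0.4 kg, flat on the table before the mouth, askew and off the lane's middle. Origin: centre of its underside. Too wide to grasp: push its edges. Home against the stop, its origin is at y=45 mm of the bridge and its last 20 mm stick out of the mouth
- panel: loose green glass panel with coloured dots, 80 mm (x) by 90 mm (y) by 8 mm, 0.11 kg, in the middle of the shelf's top (15 mm of shelf stay free at the sides, 20 mm at the ends), held by friction only. Origin: centre of its underside. Not to be touched
- brush: loose flat brush lying across the lane between shelf and bridge, 140 mm long, 12 mm thick, 45 g. Origin: on its underside, 70 mm from either end, near its centre of mass; x runs along it to the head, z up. Pale wooden handle 16 mm wide, x=-70 to 20 mm; steel ferrule and grey head 28 mm wide, x=20 to 70 mm
- brush_tray: fixed empty blue tray, one long open compartment. Origin: centre of its underside; long along its y. Outside 60 mm (x) by 172 mm (y) by 18 mm high, walls and floor 4 mm thick, inside 52 by 164 mm. It may have changed places with the grey tray. The brush may lie either way round
- tool_tray: fixed grey tray of the same sizes and axes as the blue one, holding the palette knife
- palette_knife: loose palette knife with red handle, 130 mm long, lying in the grey tray. Leave it alone
- jar_red: loose jar of red glass grains with black lid, 62 mm diameter, 88 mm tall. Origin: centre of its underside. Leave it alone
- jar_green: loose jar of green glass grains with black lid, 62 mm diameter, 88 mm tall. Origin: centre of its underside. Leave it alone
- jar_blue: loose jar of blue glass grains with black lid, 62 mm diameter, 88 mm tall. Origin: centre of its underside. Leave it alone
- cup_a: loose pale paper cup, 64 mm across the rim, 70 mm tall. Leave it alone
- cup_b: loose blue cup, 64 mm across the rim, 70 mm tall. Leave it alone
- glue_bottle: loose small white bottle with red cap, 32 mm diameter, 75 mm tall. Leave it alone

How it is judged:
By the outcome, as a careful person would: the job done as asked, in the order asked, and still so for the second after the job is handed in, with the robot touching nothing.
It also fails if it takes over 72 s, if anything falls off the work surface, if the arm or the gripper's body presses on something with over 40 N, if the wrist force passes 120 N, or if a joint passes its speed limit or range.

## Working session

There is one attempt and no reset: what is moved stays moved. The work goes in short steps, Python scripts to look and compute and a tool call to move; the robot and the scene stay as the last step left them, time stands still between calls to the robot, and variables do not carry over. Pictures are saved under pics/ and viewed, and the job is handed in when it is done.

Besides the shell and the picture viewer there is one more tool, called after "Emit:" by a JSON object that holds its "api" and its "payload", one argument or row to a line. arm_command: Moves the arm, as the interface text tells. Its arguments: {"type":"object","properties":{"increments":{"type":"array","items":{"type":"array","items":{"type":"number"}}}},"required":["increments"]}

```bash
mkdir -p pics
python3 - <<'E'
from workcell import arm
import cv2,numpy as np
s=arm.state();print({k:np.round(v,3).tolist() for k,v in s.items()}, arm.hold_point_z)
for n in("scene","top"):
    p,d=arm.capture(n);cv2.imwrite(f"pics/{n}0.png",p);np.save(f"{n}0.npy",d)
    c=arm.calibration(n);print(n,{k:np.round(v,4).tolist() for k,v in c.items()})
E
```

```text
{'t': 0.0, 'joint_positions': [1.108, 0.291, -0.154, 1.127, -0.0, 1.431], 'dq': [-0.003, -0.0, 0.0, 0.0, -0.001, -0.001], 'tau': [0.001, -53.714, 33.137, 0.016, 0.0, 0.0], 'tool_pos': [0.167, 0.497, 0.199], 'tcp_rot': [-0.0, 0.161, 0.987, -0.001], 'force': [0.836, -0.433, 0.101], 'moment': [0.003, -0.005, 0.016], 'grip_width': 1.001} 0.0187
scene {'mtx': [[423.6568, 0.0, 326.2703], [0.0, 423.6568, 203.3949], [0.0, 0.0, 1.0]], 'xyz': [0.9587, -0.5073, 0.916], 'rotation': [0.8992, 0.2937, 0.108, 0.3059]}
top {'mtx': [[361.0674, 0.0, 319.8795], [0.0, 361.0674, 202.5511], [0.0, 0.0, 1.0]], 'xyz': [0.4275, -0.005, 1.0205], 'rotation': [-0.6989, -0.0367, 0.0489, 0.7126]}
```

View pics/top0.png

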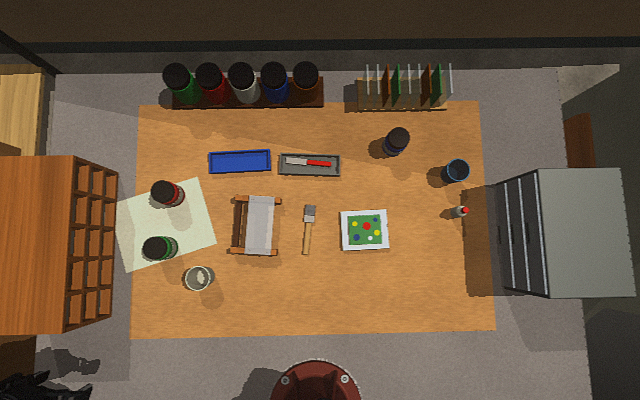

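View pics/scene0.png

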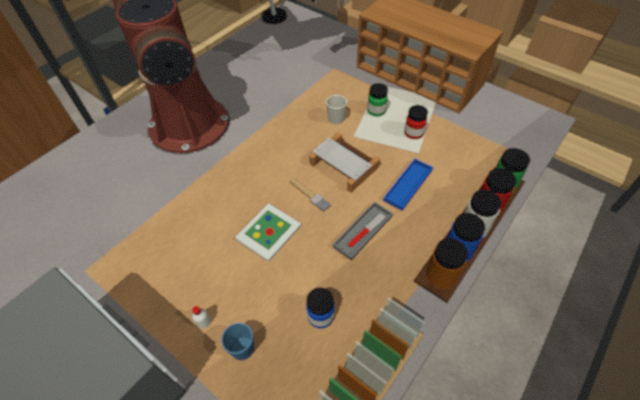

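```bash
cat > h.py <<'E'
import numpy as np,cv2
from scipy.spatial.transform import Rotation as R
from workcell import arm
def cal(n):
    c=arm.calibration(n);q=np.array(c["rotation"]);return np.array(c["mtx"]),np.array(c["xyz"]),R.from_quat(q[[1,2,3,0]]).as_matrix()
def ray(n,uv):
    K,t,M=cal(n);uv=np.atleast_2d(uv).astype(float)
    v=np.c_[(uv[:,0]-K[0,2])/K[0,0],-(uv[:,1]-K[1,2])/K[1,1],-np.ones(len(uv))]
    return t,v@M.T
def onz(n,uv,z):
    t,v=ray(n,uv);return t+v*((z-t[2])/v[:,2])[:,None]
def dep(n,d):
    vv,uu=np.mgrid[0:400,0:640];t,v=ray(n,np.c_[uu.ravel(),vv.ravel()])
    return (t+v*d.reshape(-1,1)).reshape(400,640,3)
def proj(n,X):
    K,t,M=cal(n);p=(np.atleast_2d(X)-t)@M
    return np.c_[K[0,0]*p[:,0]/-p[:,2]+K[0,2],K[1,1]*p[:,1]/p[:,2]+K[1,2]]
E
python3 - <<'E'
from h import *
p=cv2.imread("pics/top0.png");d=np.load("top0.npy")
P=dep("top",d)
cv2.imwrite("pics/crop1.png",cv2.resize(p[140:270,200:400],None,fx=4,fy=4,interpolation=cv2.INTER_CUBIC))
s=cv2.imread("pics/scene0.png")
cv2.imwrite("pics/crop2.png",cv2.resize(s[120:270,220:440],None,fx=3.6,fy=3.6,interpolation=cv2.INTER_CUBIC))
for n in["bridge","shelf","panel","brush","brush_tray","tool_tray","palette_knife"]:
    for cam in("top","scene"):
        for r in arm.look_for(cam,n)[:2]:
            print(n,cam,np.round(r["point"],4),round(r["confidence"],2))
for uv in [(350,300),(150,320),(290,200),(365,228),(255,230),(240,160)]: print(uv,np.round(P[uv[1],uv[0]],4))
E
```

```text
bridge top [0.4937 0.1457 0.0453] 0.72
bridge top [ 0.5183 -0.3997  0.0504] 0.63
bridge scene [0.503  0.1443 0.0452] 0.84
bridge scene [ 0.7237 -0.2469  0.0841] 0.28
shelf top [ 0.4739 -0.1427  0.0146] 0.76
shelf scene [ 0.4907 -0.1612  0.0129] 0.58
panel top [ 0.4734 -0.143   0.02  ] 0.87
panel scene [ 0.4758 -0.1449  0.0201] 0.65
panel scene [0.5895 0.3698 0.067 ] 0.56
brush top [0.4921 0.0107 0.0093] 0.74
brush_tray top [0.3523 0.3049 0.0331] 0.44
brush_tray scene [0.6741 0.1998 0.0049] 0.66
tool_tray scene [ 0.6543 -0.0032  0.0078] 0.57
tool_tray scene [ 0.4737 -0.1462  0.0202] 0.53
palette_knife top [0.6627 0.0145 0.0161] 0.75
palette_knife scene [0.671  0.0046 0.0092] 0.79
(350, 300) [ 0.2792 -0.1014  0.0004]
(150, 320) [0.2386 0.4442 0.001 ]
(290, 200) [0.5604 0.0611 0.    ]
(365, 228) [ 0.4757 -0.147   0.0208]
(255, 230) [0.4749 0.1529 0.0457]
(240, 160) [0.6788 0.2033 0.0014]
```

View pics/crop1.png

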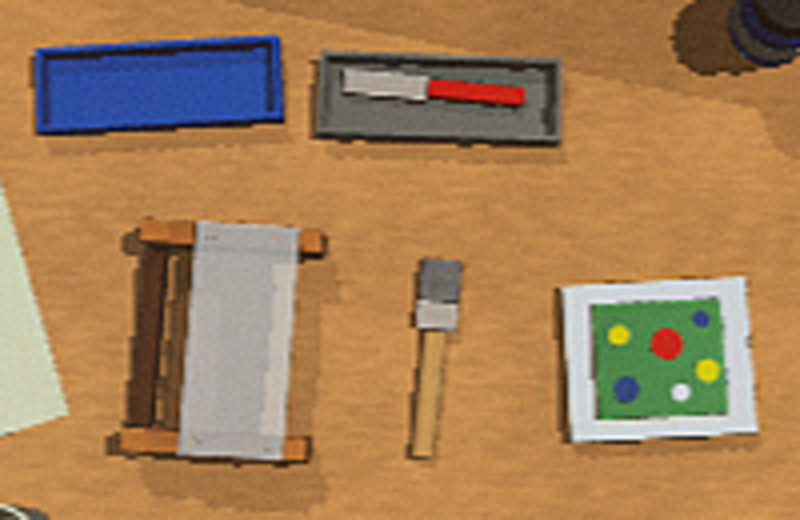

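View pics/crop2.png

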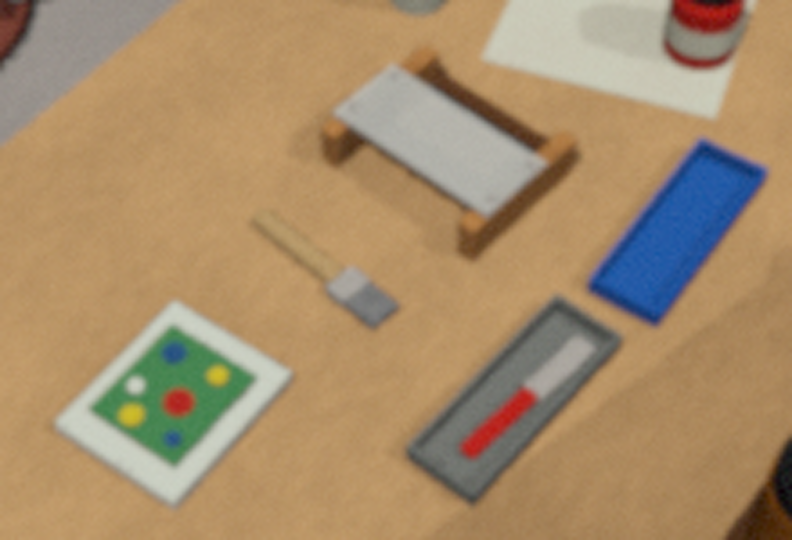

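```bash
cat > fit.py <<'E'
from h import *
def rect(X):
    r=cv2.minAreaRect((X[:,:2]*1000).astype(np.float32));return r
def mom(X):
    c=X.mean(0);C=np.cov((X[:,:2]-c[:2]).T);w,V=np.linalg.eigh(C);return c,np.sqrt(12*w)*1000,np.degrees(np.arctan2(V[1,1],V[0,1]))
def run(cam,p,d):
    P=dep(cam,d);hsv=cv2.cvtColor(p,cv2.COLOR_BGR2HSV)
    H,S,V=[hsv[...,i].astype(int) for i in range(3)]
    def box(x0,x1,y0,y1):return (P[...,0]>x0)&(P[...,0]<x1)&(P[...,1]>y0)&(P[...,1]<y1)&(d>0)
    vv,uu=np.mgrid[0:400,0:640]
    def W(m,z):
        n,l,st,_=cv2.connectedComponentsWithStats(m.astype(np.uint8));k=1+np.argmax(st[1:,4]);m=l==k
        return onz(cam,np.c_[uu[m],vv[m]],z)
    out={}
    out["tray"]=W(box(.55,.8,.08,.33)&(H>105)&(H<130)&(S>150),.012)
    out["shelf"]=W(box(.36,.6,-.27,-.04)&(((S<70)&(V>120))|((H>40)&(H<130)&(S>40))),.015)
    out["panel"]=W(box(.36,.6,-.27,-.04)&(H>45)&(H<75)&(S>90),.023)
    out["brush"]=W(box(.35,.6,-.04,.065)&((P[...,2]>.006)),.012)
    out["bridge"]=W(box(.34,.66,.05,.28)&((P[...,2]>.034)),.042)
    return out
if __name__=="__main__":
    for cam in("top","scene"):
        p=cv2.imread(f"pics/{cam}0.png");d=np.load(f"{cam}0.npy")
        for k,X in run(cam,p,d).items():
            c,s,a=mom(X);r=rect(X);print(cam,k,len(X),np.round(c[:2]*1000,1),np.round(s,1),round(a,1),"rect",np.round(r[0],1),np.round(r[1],1),round(r[2],1))
E
python3 fit.py
```

```text
top tray 1117 [672.6 203.2] [ 57.4 170.8] 92.3 rect [674.  203.1] [ 61.8 172.4] 2.5
top shelf 1682 [ 471.6 -145.9] [111.8 132.5] 92.6 rect [ 472.3 -146. ] [108.6 130.2] 1.9
top panel 710 [ 471.9 -143.8] [82.9 90.5] 88.3 rect [ 471.9 -144.9] [78.3 88.1] 1.9
top brush 357 [484.7  11.8] [ 22.5 142.3] 173.0 rect [476.3  12.4] [ 27.3 139.3] 83.4
top bridge 1766 [489.4 146.2] [ 92.5 172.3] 175.6 rect [490.8 153.9] [123.6 158.4] 85.9
scene tray 1009 [675.1 199.6] [ 56.1 173.2] 92.5 rect [674.8 202.7] [ 56.5 173.8] 2.3
scene shelf 1885 [ 475.8 -148.2] [119.  137.9] 95.2 rect [ 475.  -146.2] [114.8 134.8] 1.9
scene panel 522 [ 477.2 -146. ] [77.2 84.5] 89.3 rect [ 475.2 -146.4] [72.6 83.2] 1.7
scene brush 340 [489.3  10.2] [ 24.7 140.5] 173.2 rect [478.8  11.5] [ 30.9 141.2] 83.2
scene bridge 1346 [494.3 145.9] [ 95.6 178.1] 175.2 rect [492.1 151.7] [128.7 165. ] 85.6
```

```bash
cat >> h.py <<'E'
def delta(x,y,z,yang):
    """target TCP mm, tool-y world angle deg -> increments"""
    s=arm.state();q=np.array(s["tcp_rot"]);M=R.from_quat(q[[1,2,3,0]]).as_matrix()
    d=M.T@(np.array([x,y,z])-np.array(s["tool_pos"])*1000)
    ya=np.degrees(np.arctan2(M[1,1],M[0,1]));t=-(yang-ya+90)%180-90 if False else -((yang-ya+180)%360-180)
    print("tcp",np.round(np.array(s["tool_pos"])*1000,1),"yang",round(ya,2),"t",s["t"],"grip",round(s["grip_width"]*85.4,1),"F",np.round(s["force"],1),"inc",np.round(d,1),round(np.radians(t),4),"tilt",np.round(M[:,2],4))
E
python3 -c "
from h import *
delta(477.5,12,120,83)"
```

```text
tcp [167.  497.7 199.8] yang 71.45 t 0.8 grip 85.6 F [-0.2  0.6  0.4] inc [-448.9 -361.7   79.8] -0.2017 tilt [ 0.  0. -1.]
```

Emit:
{"api": "arm_command", "payload": {
  "increments": [
    [-449,-362,80,-0.2,50],
    [-449,-362,80,-0.2,50],
    [-449,-362,80,-0.2,50],
    [-449,-362,80,-0.2,50],
    [-449,-362,80,-0.2,50],
    [-449,-362,80,-0.2,50],
    [-449,-362,80,-0.2,50],
    [-449,-362,80,-0.2,50],
    [-449,-362,80,-0.2,50],
    [-449,-362,80,-0.2,50],
    [-449,-362,80,-0.2,50],
    [-449,-362,80,-0.2,50]
  ]
}}

```text
t: 2.0
tool_pos: [0.479, 0.0088, 0.1195]
tcp_rot: [0.0, 0.063, 0.998, -0.0]
force: [0.4, 0.4, 0.5]
grip_width: 0.583
```

```bash
python3 -c "
from h import *
delta(477.5,12,30,83)"
```

```text
tcp [479.    8.8 119.5] yang 82.81 t 2.0 grip 49.8 F [0.4 0.4 0.5] inc [ 1.9  3.  89.5] -0.0034 tilt [ 8.e-04 -4.e-04 -1.e+00]
```

Look from the scene camera at the fingers over the brush after lowering to 30 mm.

Emit:
{"api": "arm_command", "payload": {
  "increments": [
    [2,3,40,0,50],
    [2,3,80,0,50],
    [2,3,90,0,50],
    [2,3,90,0,50]
  ]
}}

```text
t: 2.4
tool_pos: [0.4747, 0.0151, 0.029]
tcp_rot: [-0.002, 0.062, 0.998, 0.0]
force: [0.0, 0.3, 0.3]
grip_width: 0.585
```

```bash
python3 -c "
from h import *
p,d=arm.capture('scene')
u,v=proj('scene',[.4775,.012,.01])[0].astype(int);print(u,v)
cv2.imwrite('pics/g1.png',cv2.resize(p[v-70:v+50,u-90:u+90],None,fx=4,fy=4,interpolation=cv2.INTER_CUBIC))
delta(477.5,12,3,83)"
```

```text
308 192
tcp [475.9  15.1  30.4] yang 82.93 t 2.45 grip 50.0 F [1.  0.4 0.1] inc [-1.9 -2.8 27.3] -0.0013 tilt [-5.e-04  1.e-04 -1.e+00]
```

View pics/g1.png

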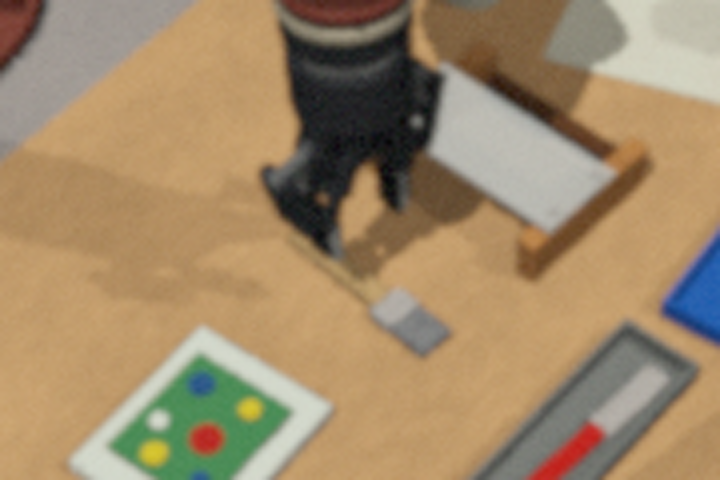

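Emit:
{"api": "arm_command", "payload": {
  "increments": [
    [-2,-3,15,0,50],
    [-2,-3,26,0,50],
    [-2,-3,26,0,50],
    [-2,-3,26,0,30],
    [-2,-3,26,0,10],
    [-2,-3,26,0,10],
    [-2,-3,26,0,10],
    [-2,-3,26,0,10],
    [-2,-3,26,0,10]
  ]
}}

```text
t: 3.35
tool_pos: [0.4775, 0.0117, 0.0039]
tcp_rot: [0.0, 0.062, 0.998, 0.0]
force: [-0.5, -0.7, -0.2]
grip_width: 0.119
```

```bash
python3 -c "
from h import *
delta(477.5,12,103,83)"
```

```text
tcp [477.5  11.7   3.9] yang 82.91 t 3.35 grip 10.1 F [-0.5 -0.7 -0.2] inc [  0.1   0.3 -99.1] -0.0016 tilt [ 1.e-04 -0.e+00 -1.e+00]
```

```bash
cat > look.py <<'E'
import sys
from h import *
tag=sys.argv[1];x,y,z=map(float,sys.argv[2:5]);outs=[]
for cam in("scene","top"):
    p,d=arm.capture(cam);cv2.imwrite(f"pics/{cam}_{tag}.png",p);np.save(f"{cam}_{tag}.npy",d)
    u,v=proj(cam,[x,y,z])[0].astype(int);u=np.clip(u,50,590);v=np.clip(v,50,350)
    outs.append(cv2.resize(p[v-50:v+50,u-50:u+50],(400,400),interpolation=cv2.INTER_CUBIC))
cv2.imwrite(f"pics/look_{tag}.png",np.hstack(outs))
E
python3 look.py b 0.4775 0.012 0.01
```

```text
(no output)
```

View pics/look_b.png

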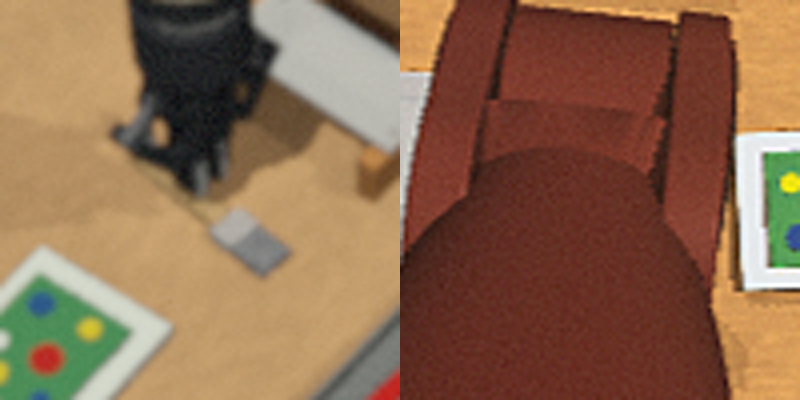

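Emit:
{"api": "arm_command", "payload": {
  "increments": [
    [0,0,0,0,0],
    [0,0,0,0,0],
    [0,0,0,0,0]
  ]
}}

```text
t: 3.75
tool_pos: [0.4775, 0.0117, 0.0038]
tcp_rot: [-0.0, 0.062, 0.998, -0.0]
force: [-0.1, -0.0, 1.1]
grip_width: 0.0
```

Run:
```python
from h import *
p,d=arm.capture('scene');cv2.imwrite('pics/c.png',p)
pts=[[.4775,.0117,.004],[.4775,.0117,.023],[.408,.0205,.012],[.547,.0035,.012]]
q=proj('scene',pts);print(q)
u,v=q[0].astype(int);f=8
c=cv2.resize(p[v-40:v+30,u-50:u+50],None,fx=f,fy=f,interpolation=cv2.INTER_CUBIC)
for a in q: cv2.circle(c,(int((a[0]-u+50+.5)*f),int((a[1]-v+40+.5)*f)),4,(0,0,255),1)
cv2.imwrite('pics/c1.png',c)
P=dep('scene',d)
for rr in range(v-20,v+20,3): print(rr,[tuple(np.round(P[rr,cc]*1000).astype(int)) for cc in range(u-12,u+15,6)])
```

```text
[[308.57151844 194.37181077]
 [308.23100041 190.04657042]
 [291.0739779  178.63507157]
 [326.85832003 207.0975182 ]]
174 [(np.int64(477), np.int64(-27), np.int64(126)), (np.int64(472), np.int64(-1), np.int64(97)), (np.int64(493), np.int64(-1), np.int64(112)), (np.int64(492), np.int64(23), np.int64(89)), (np.int64(457), np.int64(88), np.int64(3))]
177 [(np.int64(481), np.int64(-32), np.int64(122)), (np.int64(474), np.int64(-4), np.int64(89)), (np.int64(494), np.int64(-3), np.int64(103)), (np.int64(493), np.int64(20), np.int64(80)), (np.int64(464), np.int64(79), np.int64(3))]
180 [(np.int64(484), np.int64(-37), np.int64(117)), (np.int64(486), np.int64(-18), np.int64(100)), (np.int64(489), np.int64(1), np.int64(84)), (np.int64(456), np.int64(62), np.int64(1)), (np.int64(469), np.int64(72), np.int64(1))]
183 [(np.int64(428), np.int64(17), np.int64(11)), (np.int64(485), np.int64(-17), np.int64(87)), (np.int64(484), np.int64(6), np.int64(63)), (np.int64(463), np.int64(53), np.int64(2)), (np.int64(477), np.int64(62), np.int64(3))]
186 [(np.int64(432), np.int64(12), np.int64(6)), (np.int64(4
[... 1515 characters left out ...]
t64(7))]
207 [(np.int64(475), np.int64(-38), np.int64(-2)), (np.int64(489), np.int64(-31), np.int64(2)), (np.int64(502), np.int64(-21), np.int64(2)), (np.int64(515), np.int64(-11), np.int64(2)), (np.int64(531), np.int64(-6), np.int64(10))]
210 [(np.int64(482), np.int64(-47), np.int64(1)), (np.int64(497), np.int64(-39), np.int64(4)), (np.int64(508), np.int64(-29), np.int64(2)), (np.int64(520), np.int64(-18), np.int64(0)), (np.int64(533), np.int64(-9), np.int64(1))]
213 [(np.int64(489), np.int64(-55), np.int64(2)), (np.int64(502), np.int64(-46), np.int64(2)), (np.int64(516), np.int64(-37), np.int64(4)), (np.int64(526), np.int64(-25), np.int64(-1)), (np.int64(538), np.int64(-15), np.int64(-1))]
```

View pics/c1.png

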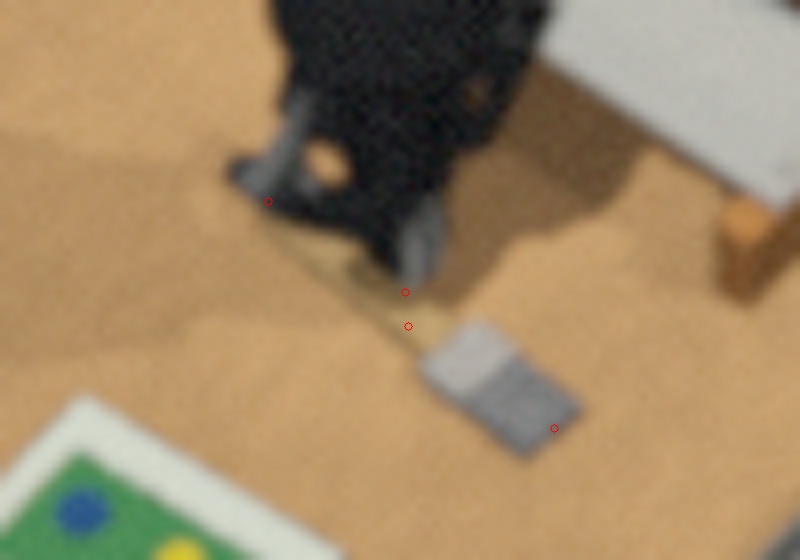

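Run:
```python
from h import *
p,d=arm.capture('scene');P=dep('scene',d);delta(477.5,12,4,83)
for rr in range(180,197): print(rr,[(cc,)+tuple(int(a) for a in np.round(P[rr,cc]*1000)) for cc in range(300,316,3)], p[rr,300:316:3,1])
```

```text
tcp [477.5  11.7   3.8] yang 82.91 t 3.85 grip 0.3 F [0.2 0.7 0.6] inc [ 0.   0.3 -0.2] -0.0016 tilt [-1.e-04 -0.e+00 -1.e+00]
180 [(300, 486, -25, 107), (303, 484, -12, 93), (306, 485, -2, 84), (309, 490, 4, 82), (312, 488, 18, 67), (315, 458, 63, 1)] [31 31 27 48 78 94]
181 [(300, 485, -24, 101), (303, 485, -13, 91), (306, 483, 1, 76), (309, 490, 3, 79), (312, 489, 17, 64), (315, 461, 60, 3)] [34 22 16 58 84 98]
182 [(300, 485, -24, 97), (303, 487, -15, 90), (306, 482, 1, 71), (309, 488, 5, 72), (312, 490, 15, 62), (315, 465, 56, 5)] [47 28 28 72 85 97]
183 [(300, 485, -24, 94), (303, 487, -16, 87), (306, 481, 1, 66), (309, 487, 6, 66), (312, 488, 17, 56), (315, 465, 55, 1)] [81 37 26 89 84 96]
184 [(300, 441, 20, 14), (303, 486, -15, 81), (306, 483, 0, 64), (309, 488, 5, 63), (312, 490, 15, 55), (315, 466, 53, -1)] [125  58  24  95  85 100]
185 [(300, 441, 19, 10), (303, 469, 2, 48), (306, 481, 1, 58), (309, 487, 6, 57), (312, 489, 15, 50), (315, 469, 50, 0)] [143  78  26  98  89  98]
186 [(300, 444, 16, 11), (303, 451, 21, 11), (306, 481, 0, 54), (309, 486, 6, 53), (312, 490, 14,
[... 810 characters left out ...]
(303, 460, 9, 3), (306, 470, 10, 11), (309, 477, 14, 11), (312, 483, 20, 11), (315, 485, 30, 1)] [143 124 124 126 130 136]
193 [(300, 455, 2, 2), (303, 462, 7, 3), (306, 473, 7, 12), (309, 480, 11, 13), (312, 486, 16, 12), (315, 488, 27, 3)] [146 129 137 149 154 148]
194 [(300, 458, -1, 4), (303, 464, 4, 4), (306, 473, 6, 8), (309, 481, 10, 11), (312, 487, 15, 9), (315, 490, 24, 3)] [152 148 133 151 159 155]
195 [(300, 458, -2, 0), (303, 466, 1, 3), (306, 472, 7, 2), (309, 484, 7, 11), (312, 490, 12, 11), (315, 496, 17, 10)] [161 159 131 149 162 163]
196 [(300, 461, -5, 1), (303, 467, 0, 1), (306, 474, 5, 1), (309, 485, 5, 10), (312, 491, 10, 9), (315, 500, 12, 14)] [165 160 142 139 156 168]
```

Emit:
{"api": "arm_command", "payload": {
  "increments": [
    [0,0,0,0,40],
    [0,0,0,0,40],
    [0,0,0,0,40],
    [0,0,3,0,40],
    [0,0,5,0,40],
    [0,0,5,0,40]
  ]
}}

```text
t: 4.45
tool_pos: [0.4772, 0.0117, -0.0016]
tcp_rot: [-0.0, 0.062, 0.998, 0.0]
force: [0.4, 0.5, -0.2]
grip_width: 0.467
```

```bash
python3 look.py d 0.4775 0.012 0.03; python3 -c "
from h import *
delta(477.5,12,4,83)
print(arm.state()['joint_positions'])"
```

```text
tcp [477.4  11.7  -1.3] yang 82.91 t 4.55 grip 39.9 F [-0.6 -0.7 -0.6] inc [-0.1  0.3 -5.3] -0.0016 tilt [-3.e-04  0.e+00 -1.e+00]
[-1.28785292e-01  4.24219477e-01 -5.63660269e-01  5.83197676e-01
 -2.20506432e-05 -4.96540800e-03]
```

View pics/look_d.png

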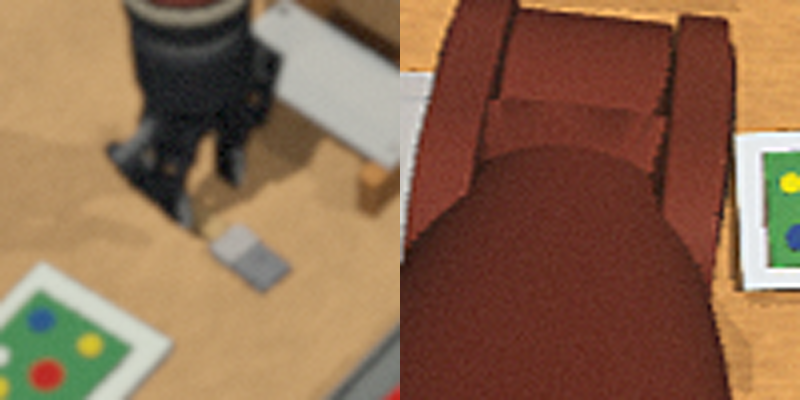

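Emit:
{"api": "arm_command", "payload": {
  "increments": [
    [0,0,4,0,40],
    [0,0,8,0,40],
    [0,0,10,0,40],
    [0,0,10,0,40]
  ]
}}

```text
t: 4.95
tool_pos: [0.4771, 0.0117, -0.0116]
tcp_rot: [-0.0, 0.062, 0.998, 0.0]
force: [-0.2, 0.2, -0.3]
grip_width: 0.465
```

```bash
cat > tip.py <<'E'
from h import *
p,d=arm.capture('scene');P=dep('scene',d);s=arm.state();t=np.array(s['tool_pos'])
print('tcp',np.round(t*1000,1),'F',np.round(s['force'],1),s['grip_width']*85.4)
m=(np.abs(P[...,0]-t[0])<.045)&(np.abs(P[...,1]-t[1])<.06)&(P[...,2]>.018)&(P[...,2]<.12)&(p.max(2)<125)
Z=P[m]*1000;o=np.argsort(Z[:,2])[:15];print(np.round(Z[o]).astype(int).tolist())
E
python3 tip.py
```

```text
tcp [477.3  11.7 -11.4] F [-0.4  0.1  0.3] 40.33255273746076
[[487, 34, 21], [479, 34, 23], [490, 38, 24], [480, -13, 25], [484, 32, 25], [472, 35, 26], [491, 32, 26], [485, -7, 26], [477, 33, 27], [488, 32, 28], [484, 33, 28], [486, -12, 28], [471, 36, 29], [485, -6, 30], [481, -14, 30]]
```

Emit:
{"api": "arm_command", "payload": {
  "increments": [
    [0,0,4,0,40],
    [0,0,8,0,40],
    [0,0,12,0,40],
    [0,0,14,0,40],
    [0,0,14,0,40]
  ]
}}

```text
t: 5.5
tool_pos: [0.4772, 0.0117, -0.0256]
tcp_rot: [-0.0, 0.062, 0.998, 0.0]
force: [0.1, -0.3, 0.4]
grip_width: 0.472
```

```bash
sed -i 's/>.018)/>.004)/' tip.py; python3 tip.py;python3 look.py e 0.4775 0.012 0.03
```

```text
tcp [477.3  11.7 -25.4] F [-0.6  0.6  0.1] 39.779286644108694
[[480, 2, 4], [476, 7, 5], [466, 24, 7], [486, 34, 8], [473, 10, 8], [520, -5, 8], [482, 34, 9], [478, 22, 9], [461, 21, 10], [477, 6, 11], [446, 17, 11], [471, 9, 12], [460, 22, 12], [465, 17, 13], [465, 21, 13]]
```

View pics/look_e.png

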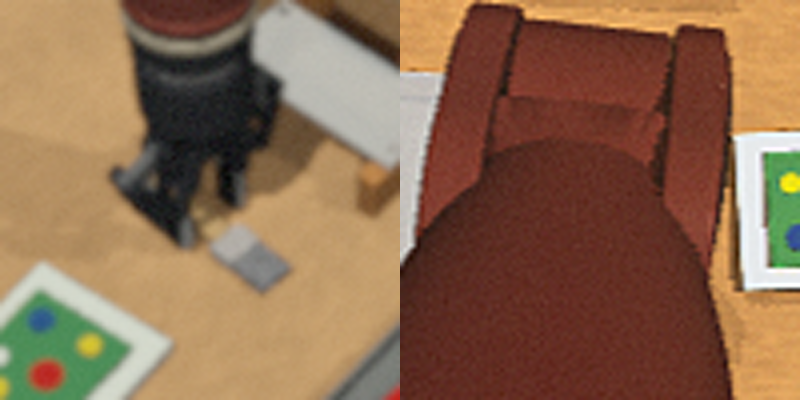

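Emit:
{"api": "arm_command", "payload": {
  "increments": [
    [0,0,3,0,30],
    [0,0,3,0,10],
    [0,0,3,0,5],
    [0,0,3,0,5],
    [0,0,3,0,5],
    [0,0,3,0,5],
    [0,0,3,0,5]
  ]
}}

```text
t: 6.35
tool_pos: [0.4775, 0.0117, -0.0282]
tcp_rot: [-0.0, 0.062, 0.998, 0.0]
force: [-1.1, -0.6, 2.0]
grip_width: 0.162
```

Emit:
{"api": "arm_command", "payload": {
  "increments": [
    [0,0,-10,0,5],
    [0,0,-30,0,5],
    [0,0,-60,0,5],
    [0,0,-100,0,5],
    [0,0,-120,0,5],
    [0,0,-120,0,5]
  ]
}}

```text
t: 6.95
tool_pos: [0.4799, 0.0114, 0.0952]
tcp_rot: [0.003, 0.062, 0.998, -0.0]
force: [-1.1, -0.3, -0.6]
grip_width: 0.166
```

```bash
python3 look.py f 0.4775 0.012 0.1;python3 -c "
from h import *
delta(674.3,203,92,2.4)"
```

```text
tcp [477.7  11.6  92.1] yang 82.91 t 7.05 grip 14.1 F [-0.3  0.4 -1.1] inc [-171.5  214.2    0.3] 1.4051 tilt [ 1.e-03 -1.e-04 -1.e+00]
```

View pics/look_f.png

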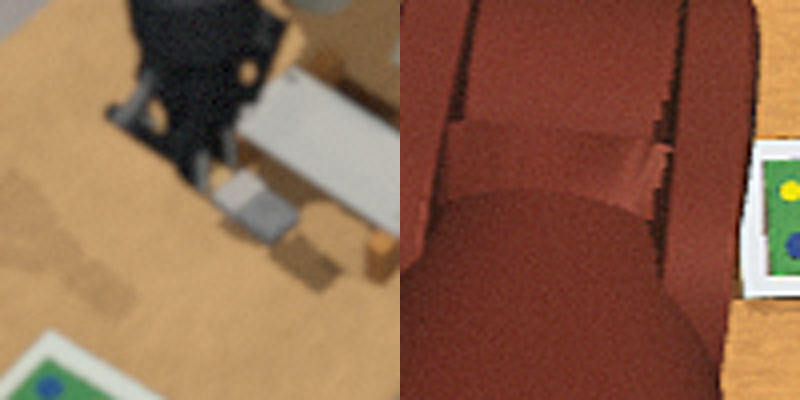

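Emit:
{"api": "arm_command", "payload": {
  "increments": [
    [-20,25,0,0.14,5],
    [-40,50,0,0.28,5],
    [-60,75,0,0.42,5],
    [-80,100,0,0.56,5],
    [-100,125,0,0.7,5],
    [-120,150,0,0.84,5],
    [-140,175,0,0.98,5],
    [-155,195,0,1.12,5],
    [-165,207,0,1.26,5],
    [-171.5,214,0,1.405,5],
    [-171.5,214,0,1.405,5],
    [-171.5,214,0,1.405,5]
  ]
}}

```text
t: 8.25
tool_pos: [0.673, 0.2025, 0.0901]
tcp_rot: [-0.001, 0.69, 0.723, -0.001]
force: [0.1, 0.1, -0.6]
grip_width: 0.163
```

```bash
python3 look.py g 0.674 0.203 0.1;python3 -c "
from h import *
delta(674.3,203,-10,2.4)
p=cv2.imread('pics/scene_g.png')
cv2.imwrite('pics/g2.png',cv2.resize(p[90:250,310:510],None,fx=4,fy=3.75,interpolation=cv2.INTER_CUBIC))"
```

```text
tcp [673.3 202.3  91.1] yang 2.58 t 8.35 grip 13.9 F [ 0.1 -0.5 -0.5] inc [  0.7   1.2 101.1] 0.0031 tilt [-1.5e-03 -4.0e-04 -1.0e+00]
```

View pics/g2.png

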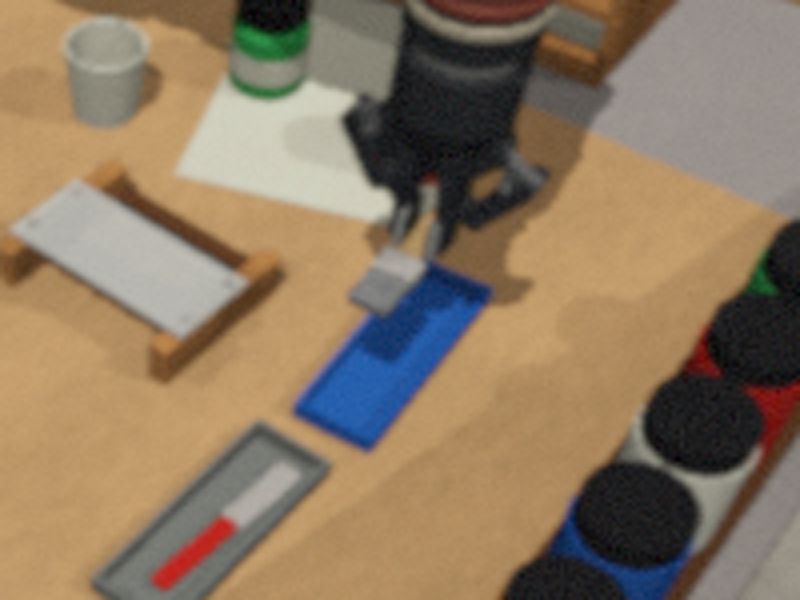

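View pics/top_g.png

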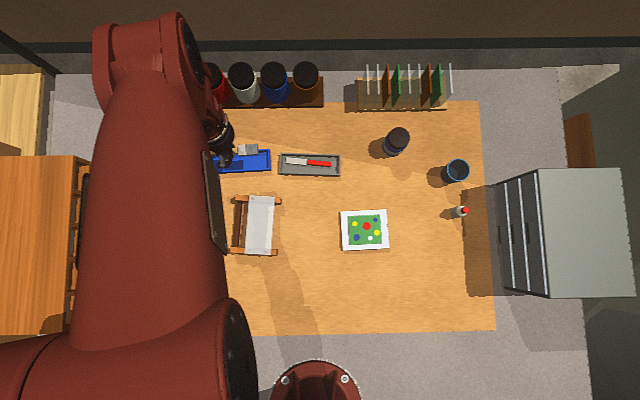

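Run:
```python
from h import *
for cam in('scene','top'):
    d=np.load(f'{cam}_g.npy');P=dep(cam,d)
    m=(np.abs(P[...,0]-.674)<.03)&(P[...,1]>.11)&(P[...,1]<.173)&(P[...,2]>.1)&(P[...,2]<.16)
    Q=P[m]*1000;print(cam,len(Q),np.round(np.median(Q,0),1),np.round(np.percentile(Q,[3,97],axis=0),1))
    print(np.round(cv2.minAreaRect(Q[:,:2].astype(np.float32)),1) if 0 else cv2.minAreaRect(Q[:,:2].astype(np.float32)))
```

```text
scene 162 [677.7 151.7 128.7] [[664.1 135.3 122.4]
 [690.6 171.6 131.8]]
((677.3422241210938, 153.18353271484375), (27.99341583251953, 39.27951431274414), 1.3074886798858643)
top 183 [675.2 154.7 128.8] [[661.9 135.1 123.1]
 [688.5 172.3 131.9]]
((674.8528442382812, 153.539794921875), (38.43436813354492, 28.203706741333008), 89.66698455810547)
```

Emit:
{"api": "arm_command", "payload": {
  "increments": [
    [0.5,1,40,0,5],
    [0.5,1,75,0,5],
    [0.5,1,90,0,5],
    [0.5,1,97,0,5],
    [0.5,1,101,0,5],
    [0.5,1,105,0,5],
    [0.5,1,105,0,5]
  ]
}}

```text
t: 9.05
tool_pos: [0.6757, 0.2035, -0.0124]
tcp_rot: [0.0, 0.692, 0.722, 0.001]
force: [0.4, -0.2, -0.3]
grip_width: 0.162
```

```bash
python3 look.py i 0.674 0.203 0.02;python3 -c "
from h import *
delta(674.3,203,-24,2.4)"
```

```text
tcp [675.8 203.5 -12.2] yang 2.41 t 9.15 grip 14.1 F [ 0.6  0.2 -0.5] inc [-0.4 -1.5 11.8] 0.0002 tilt [ 1.4e-03  2.0e-04 -1.0e+00]
```

View pics/look_i.png

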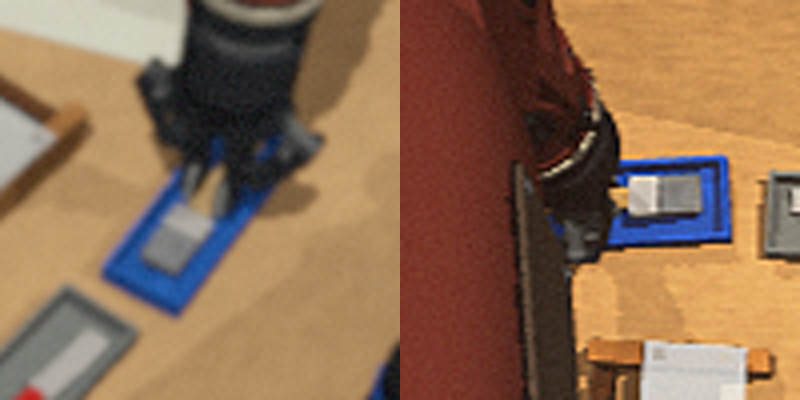

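Emit:
{"api": "arm_command", "payload": {
  "increments": [
    [-0.5,-1.5,4,0,5],
    [-0.5,-1.5,8,0,5],
    [-0.5,-1.5,11,0,5],
    [-0.5,-1.5,11,0,5]
  ]
}}

```text
t: 9.55
tool_pos: [0.6735, 0.2028, -0.0241]
tcp_rot: [-0.0, 0.692, 0.722, -0.0]
force: [-1.9, -0.3, 4.3]
grip_width: 0.164
```

```bash
python3 -c "
from h import *
delta(674.3,203,-24,2.4)"
```

```text
tcp [673.5 202.8 -24.1] yang 2.41 t 9.55 grip 14.0 F [-1.9 -0.3  4.3] inc [ 0.1  0.8 -0.1] 0.0002 tilt [-1.e-04 -0.e+00 -1.e+00]
```

Floor contact (about 4 N). Release slightly, then rise.

Emit:
{"api": "arm_command", "payload": {
  "increments": [
    [0,0,-0.5,0,17],
    [0,0,-0.5,0,19],
    [0,0,-0.5,0,19],
    [0,0,-6,0,20],
    [0,0,-20,0,20],
    [0,0,-50,0,20],
    [0,0,-90,0,20],
    [0,0,-120,0,20]
  ]
}}

```text
t: 10.35
tool_pos: [0.6744, 0.203, 0.0995]
tcp_rot: [0.001, 0.692, 0.722, 0.001]
force: [0.6, -0.4, 0.7]
grip_width: 0.235
```

```bash
python3 look.py j 0.674 0.203 0.02;python3 -c "
from h import *
delta(474,-230,100,2)"
```

```text
tcp [677.1 203.6 102.6] yang 2.41 t 10.45 grip 19.9 F [ 0.8 -0.   0.3] inc [-4.246e+02 -2.212e+02 -1.000e-01] 0.0071 tilt [ 0.0092  0.0018 -1.    ]
```

View pics/look_j.png

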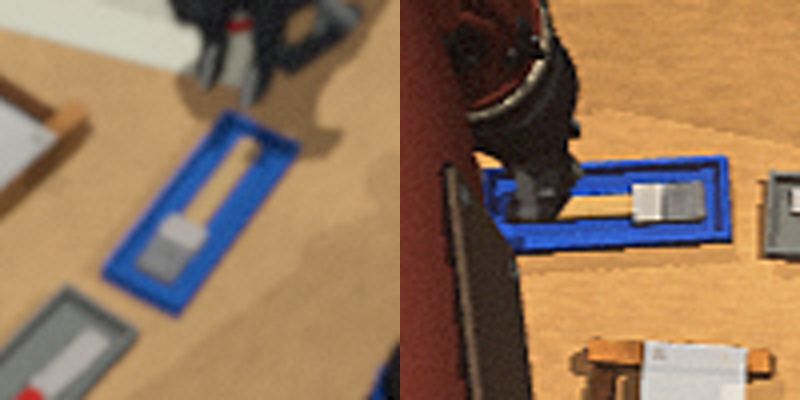

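Emit:
{"api": "arm_command", "payload": {
  "increments": [
    [-40,-20,0,0,20],
    [-80,-40,0,0,60],
    [-120,-60,0,0,60],
    [-165,-80,0,0,60],
    [-210,-103,0,0,60],
    [-255,-125,0,0,60],
    [-300,-147,0,0,60],
    [-345,-169,0,0,60],
    [-385,-190,0,0,60],
    [-415,-206,0,0.007,60],
    [-439,-216,0,0.007,60],
    [-439,-216,0,0.007,60]
  ]
}}

```text
t: 11.65
tool_pos: [0.4753, -0.2478, 0.0963]
tcp_rot: [0.001, 0.696, 0.718, -0.0]
force: [0.2, 1.0, 0.6]
grip_width: 0.705
```

```bash
python3 look.py k 0.476 -0.2 0.05;sed -i 's/<.045)/<.065)/' tip.py; python3 tip.py; python3 -c "
from h import *
delta(476,-245,-25,2)"
```

```text
tcp [ 476.4 -244.4   96. ] F [-0.   0.6 -0. ] 60.02365210371487
[[447, -189, 21]]
tcp [ 476.4 -244.4   96. ] yang 2.0 t 11.8 grip 60.0 F [-0.   0.6 -0. ] inc [ -0.6  -0.4 121. ] 0.0 tilt [ 2.e-04  2.e-04 -1.e+00]
```

View pics/look_k.png

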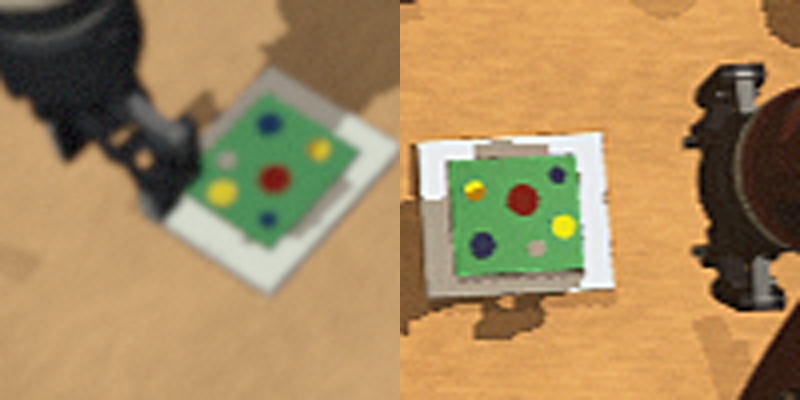

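View pics/top_k.png

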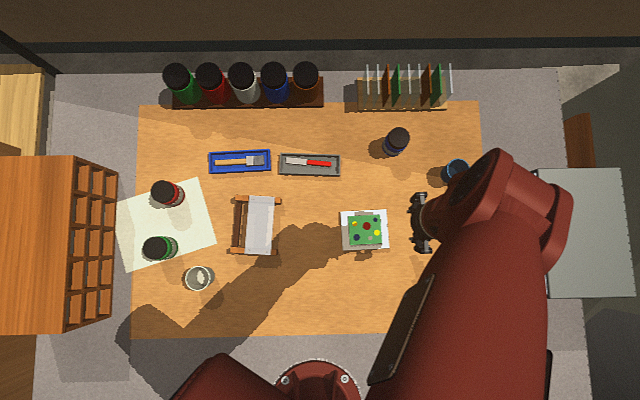

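Emit:
{"api": "arm_command", "payload": {
  "increments": [
    [0,0,40,0,60],
    [0,0,80,0,60],
    [0,0,106,0,60],
    [0,0,106,0,60],
    [0,0,106,0,60]
  ]
}}

```text
t: 12.3
tool_pos: [0.4766, -0.244, -0.0097]
tcp_rot: [-0.0, 0.694, 0.72, 0.0]
force: [1.0, -0.3, 0.3]
grip_width: 0.705
```

```bash
python3 tip.py; python3 look.py l 0.476 -0.23 0.03
python3 - <<'E'
from h import *
for cam in('scene','top'):
    p=cv2.imread(f'pics/{cam}_l.png');P=dep(cam,np.load(f'{cam}_l.npy'))
    m=(np.abs(P[...,0]-.476)<.08)&(np.abs(P[...,1]+.245)<.05)&(P[...,2]>.006)&(P[...,2]<.05)&(p.max(2)<150)
    Z=P[m]*1000;o=np.argsort(Z[:,2])[:25];print(cam,np.round(Z[o]).astype(int).tolist())
E
```

```text
tcp [ 477.4 -244.7   -8.9] F [0.  0.8 0.6] 59.48740381744223
[[466, -212, 4], [509, -211, 4], [525, -207, 5], [510, -209, 6], [516, -208, 6], [513, -207, 7], [507, -208, 8], [523, -208, 9], [521, -208, 13], [504, -204, 13], [471, -194, 13], [512, -209, 14], [472, -187, 14], [449, -189, 14], [456, -192, 15]]
scene [[526, -207, 6], [522, -207, 7], [530, -205, 7], [531, -201, 8], [529, -199, 8], [529, -206, 8], [517, -208, 8], [514, -208, 9], [530, -197, 11], [517, -207, 11], [530, -204, 11], [505, -206, 11], [521, -208, 11], [511, -208, 11], [505, -202, 11], [529, -199, 12], [512, -205, 13], [521, -205, 13], [527, -207, 13], [500, -200, 13], [529, -196, 13], [508, -208, 13], [530, -203, 14], [530, -206, 14], [526, -206, 14]]
top [[420, -202, 12], [509, -208, 13], [511, -209, 13], [420, -199, 15], [420, -196, 15], [433, -210, 16], [436, -210, 16], [440, -238, 39], [443, -235, 43], [508, -232, 45], [446, -234, 46], [513, -232, 48], [511, -231, 48]]
```

View pics/look_l.png

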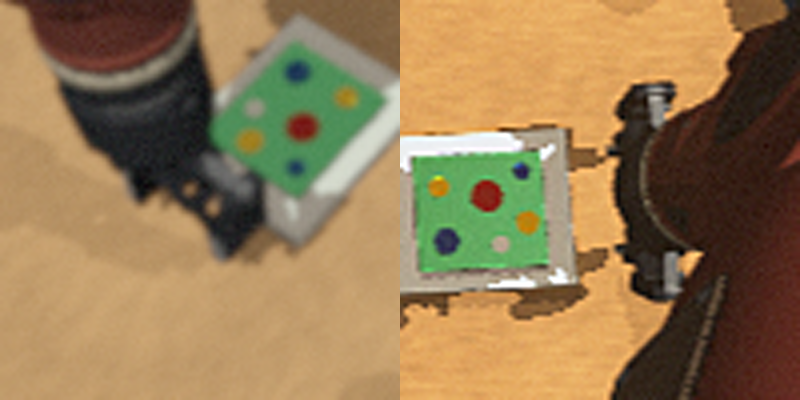

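Emit:
{"api": "arm_command", "payload": {
  "increments": [
    [0,0,6,0,60],
    [0,0,12,0,60],
    [0,0,17,0,60],
    [0,0,17,0,60]
  ]
}}

```text
t: 12.85
tool_pos: [0.4756, -0.2445, -0.028]
tcp_rot: [-0.001, 0.695, 0.719, -0.0]
force: [-0.5, -0.2, 0.6]
grip_width: 0.704
```

Run:
```python
from h import *
p,d=arm.capture('scene');P=dep('scene',d);s=arm.state();print(np.round(np.array(s['tool_pos'])*1000,1),np.round(s['force'],1))
cv2.imwrite('pics/m.png',cv2.resize(p[190:270,200:300],None,fx=7,fy=7,interpolation=cv2.INTER_CUBIC))
m=(P[...,0]>.4)&(P[...,0]<.56)&(np.abs(P[...,1]+.245)<.02)&(P[...,2]>.004)&(P[...,2]<.05)
Z=P[m]*1000;o=np.argsort(Z[:,2])[:25];print(np.round(Z[o]).astype(int).tolist())
```

```text
[ 475.8 -244.6  -27.7] [ 0.2 -0.2  0.5]
[[478, -253, 4], [550, -238, 4], [548, -263, 4], [526, -230, 4], [523, -229, 4], [474, -252, 4], [525, -228, 4], [539, -254, 4], [543, -240, 4], [496, -250, 4], [484, -262, 5], [447, -238, 5], [400, -245, 5], [534, -234, 5], [477, -261, 5], [506, -256, 5], [531, -230, 5], [535, -242, 7], [445, -246, 8], [512, -248, 10], [446, -236, 10], [446, -243, 10], [446, -253, 10], [446, -240, 10], [445, -249, 12]]
```

View pics/m.png

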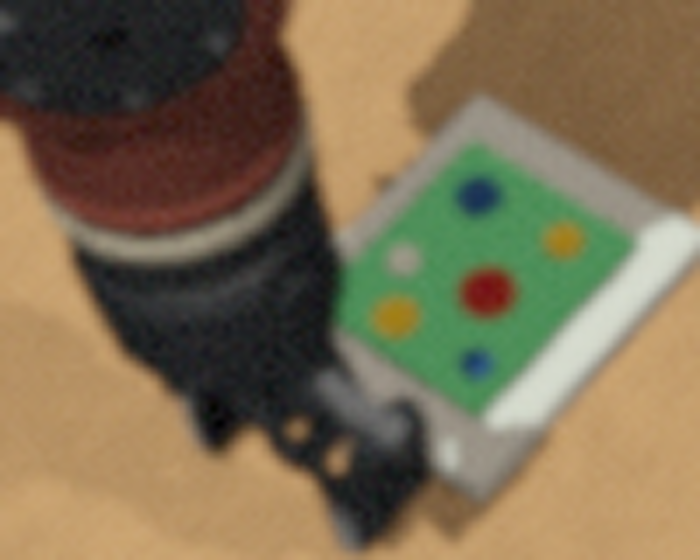

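Emit:
{"api": "arm_command", "payload": {
  "increments": [
    [8,0,0,0,60],
    [14,0,0,0,60],
    [18,0,0,0,60],
    [20,0,0,0,60],
    [22,0,0,0,60],
    [24,0,0,0,60],
    [26,0,0,0,60],
    [28,0,0,0,60],
    [30,0,0,0,60],
    [32,0,0,0,60],
    [33,0,0,0,60],
    [33,0,0,0,60]
  ]
}}

```text
t: 14.1
tool_pos: [0.4752, -0.2118, -0.0271]
tcp_rot: [0.0, 0.695, 0.719, 0.0]
force: [0.3, -1.9, 1.0]
grip_width: 0.706
```

```bash
cat > sh.py <<'E'
import sys
from fit import *
tag=sys.argv[1]
B=np.array([486.9,90.5]);th=np.radians(85.8);yh=np.array([np.cos(th),np.sin(th)]);xh=np.array([yh[1],-yh[0]])
s=arm.state();t=np.array(s["tool_pos"])[:2]*1000-B;print("tcp bridge",np.round([t@xh,t@yh],1),np.round(np.array(s["tool_pos"])*1000,1),"F",np.round(s["force"],1),"t",s["t"])
for cam in("top","scene"):
    p,d=arm.capture(cam);cv2.imwrite(f"pics/{cam}_{tag}.png",p);np.save(f"{cam}_{tag}.npy",d)
    P=dep(cam,d);hsv=cv2.cvtColor(p,cv2.COLOR_BGR2HSV).astype(int);H,S,V=hsv[...,0],hsv[...,1],hsv[...,2]
    bx=(P[...,0]>.38)&(P[...,0]<.6)&(P[...,1]>-.27)&(P[...,1]<.3)&(P[...,2]<.033)&(d>0)
    wood=(H>8)&(H<25)&(S>85)
    for k,m,z,hz in(("shelf",bx&~wood&(P[...,2]>.009)&(V>60),.015,0),("panel",bx&(H>45)&(H<80)&(S>90),.023,0)):
        n,l,st,_=cv2.connectedComponentsWithStats(cv2.morphologyEx(m.astype(np.uint8),cv2.MORPH_OPEN,np.ones((2,2)) if k=="shelf" else np.ones((1,1))))
        if n<2: continue
        m=l==1+np.argmax(st[1:,4]);v,u=np.nonzero(m);X=onz(cam,np.c_[u,v],z)
        r=cv2.minAreaRect((X[:,:2]*1000).astype(np.float32));c=np.array(r[0])-B;c2=X[:,:2].mean(0)*1000-B
        a=r[2]+(90 if r[1][0]<r[1][1] else 0)
        print(cam,k,"rect bridge",np.round([c@xh,c@yh],1),np.round(r[1],1),"mean",np.round([c2@xh,c2@yh],1),"ang-85.8",round(a-85.8,1))
x=cv2.imread(f"pics/scene_{tag}.png")[110:270,200:400];y=cv2.imread(f"pics/top_{tag}.png")[160:290,220:420]
cv2.imwrite(f"pics/sh_{tag}.png",np.hstack([cv2.resize(x,(400,320),interpolation=2),cv2.resize(y,(400,320),interpolation=2)]))
E
python3 sh.py n
```

```text
tcp bridge [  10.5 -302.3] [ 475.2 -211.8  -27.1] F [ 0.3 -1.9  1. ] t 14.1
top shelf rect bridge [  -1.  -229.8] [108.7 131.4] mean [  -1.8 -228.3] ang-85.8 6.0
top panel rect bridge [   1.5 -226. ] [78.7 89. ] mean [   0.9 -225.5] ang-85.8 6.0
scene shelf rect bridge [   9.3 -226.4] [111.5 130.5] mean [  14.9 -210.2] ang-85.8 5.9
scene panel rect bridge [   4.2 -225. ] [75.7 82. ] mean [   6.3 -218.4] ang-85.8 6.1
```

View pics/sh_n.png

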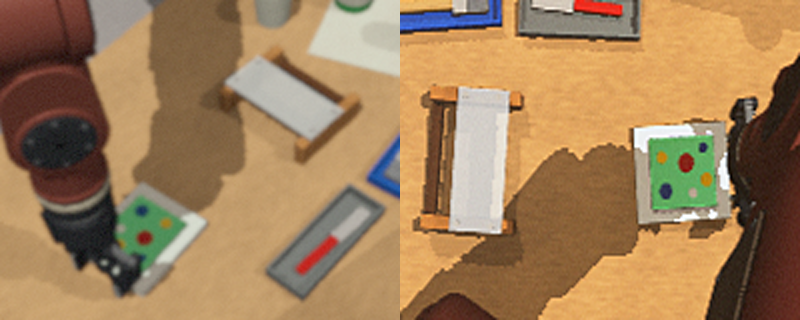

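Emit:
{"api": "arm_command", "payload": {
  "increments": [
    [2,0,0,0,60],
    [6,0,0,0,60],
    [11,0,0,0,60],
    [17,0,0,0,60],
    [23,0,0,0,60],
    [29,0,0,0,60],
    [35,0,0,0,60],
    [41,0,0,0,60],
    [47,0,0,0,60],
    [53,0,0,0,60],
    [57,0,0,0,60],
    [60,0,0,0,60]
  ]
}}

```text
t: 15.4
tool_pos: [0.473, -0.1515, -0.0272]
tcp_rot: [0.0, 0.695, 0.719, -0.0]
force: [0.1, -4.8, 2.3]
grip_width: 0.704
```

```bash
python3 sh.py o
```

```text
tcp bridge [   3.9 -242.4] [ 473.  -151.5  -27.2] F [ 0.1 -4.8  2.3] t 15.4
top shelf rect bridge [  -7.9 -168.1] [108.8 126.6] mean [  -7.7 -164.7] ang-85.8 6.0
top panel rect bridge [  -5.  -166.9] [79.  88.6] mean [  -5.4 -166.4] ang-85.8 6.0
scene shelf rect bridge [   2.9 -166.7] [110.1 131.7] mean [   9.8 -147.8] ang-85.8 6.6
scene panel rect bridge [  -3.2 -161.5] [74.9 78.1] mean [  -0.7 -155.8] ang-85.8 92.9
```

View pics/sh_o.png

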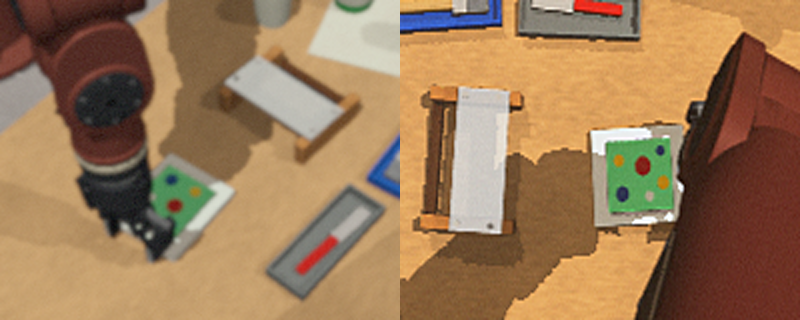

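Emit:
{"api": "arm_command", "payload": {
  "increments": [
    [2,0,0,0.002,60],
    [6,0,0,0.007,60],
    [11,0.1,0,0.013,60],
    [17,0.2,0,0.02,60],
    [23,0.3,0,0.027,60],
    [29,0.5,0,0.034,60],
    [35,0.7,0,0.041,60],
    [41,1.0,0,0.048,60],
    [47,1.3,0,0.055,60],
    [53,1.6,0,0.062,60],
    [57,1.9,0,0.066,60],
    [60,2.1,0,0.07,60]
  ]
}}

```text
t: 16.7
tool_pos: [0.4729, -0.0914, -0.0272]
tcp_rot: [-0.0, 0.719, 0.695, -0.0]
force: [0.2, -2.7, 0.1]
grip_width: 0.703
```

```bash
python3 sh.py q; python3 -c "
from h import *
delta(0,0,0,-4.2)"
```

```text
tcp bridge [  -0.6 -182.4] [472.9 -91.4 -27.2] F [ 0.2 -2.7  0.1] t 16.7
top shelf rect bridge [ -7.1 -95.5] [100.8 109.4] mean [ -5.1 -90.7] ang-85.8 91.5
top panel rect bridge [  -3.8 -102.2] [77.6 77.1] mean [ -3.9 -96.9] ang-85.8 3.0
scene shelf rect bridge [   3.2 -106.8] [132.7 110.9] mean [ 11.8 -87.9] ang-85.8 3.0
scene panel rect bridge [  -3.1 -103.2] [79.9 73.1] mean [  0.5 -95.3] ang-85.8 3.7
tcp [472.9 -91.1 -27.2] yang -1.98 t 16.8 grip 60.2 F [-0.4  0.2 -0.2] inc [  74.7 -475.8  -27.1] 0.0387 tilt [-1.e-04  9.e-04 -1.e+00]
```

View pics/sh_q.png

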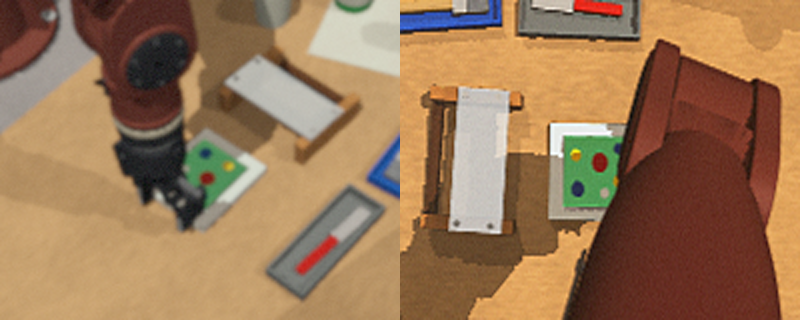

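Emit:
{"api": "arm_command", "payload": {
  "increments": [
    [2,0,0,0.003,60],
    [6,0.1,0,0.007,60],
    [11,0.2,0,0.013,60],
    [16,0.3,0,0.019,60],
    [21,0.5,0,0.025,60],
    [26,0.7,0,0.031,60],
    [31,1.0,0,0.037,60],
    [34,1.2,0,0.039,60],
    [35,1.3,0,0.039,60]
  ]
}}

```text
t: 17.7
tool_pos: [0.4756, -0.0565, -0.0272]
tcp_rot: [-0.0, 0.733, 0.681, 0.0]
force: [-0.1, -2.7, -0.4]
grip_width: 0.701
```

```bash
python3 sh.py r; python3 -c "
from h import *
delta(0,0,0,-4.2)
p=cv2.imread('pics/scene_r.png');cv2.imwrite('pics/r1.png',cv2.resize(p[120:240,270:390],None,fx=5,fy=5,interpolation=2))
p=cv2.imread('pics/top_r.png');cv2.imwrite('pics/r2.png',cv2.resize(p[180:270,220:320],None,fx=6,fy=6,interpolation=2))"
```

```text
tcp bridge [  -0.5 -147.5] [475.6 -56.5 -27.2] F [-0.1 -2.7 -0.4] t 17.7
top shelf rect bridge [ -3.7 -47.6] [ 76.1 108.6] mean [ -1.2 -43.5] ang-85.8 90.1
top panel rect bridge [ -1.6 -53.8] [52.7 79. ] mean [ -0.3 -51. ] ang-85.8 89.2
scene shelf rect bridge [  5.9 -71.8] [131.  112.5] mean [ 15.5 -53.4] ang-85.8 -0.2
scene panel rect bridge [  0.7 -67.8] [76.2 75.4] mean [  3.7 -60. ] ang-85.8 -0.9
tcp [475.6 -56.5 -27.2] yang -4.22 t 17.8 grip 59.8 F [ 0.9 -0.2 -0.3] inc [  21.4 -478.4  -27.2] -0.0003 tilt [ 1.e-04  6.e-04 -1.e+00]
```

View pics/r1.png

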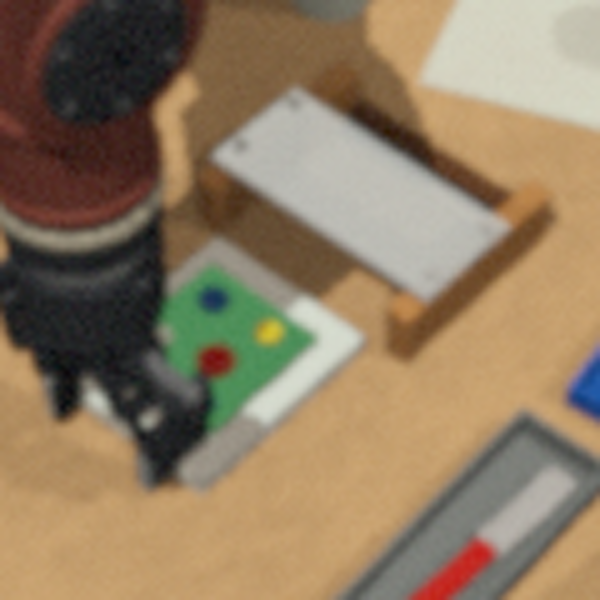

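View pics/r2.png

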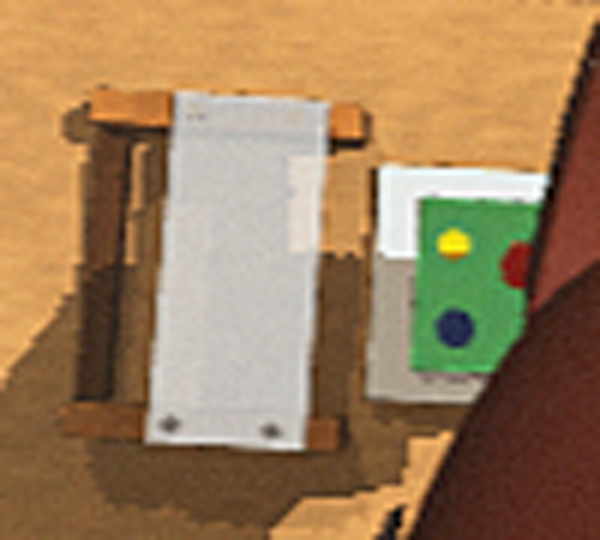

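Run:
```python
from h import *
P=dep('scene',np.load('scene_r.npy'));p=cv2.imread('pics/scene_r.png')
# points of gripper on bridge-ward side
B=np.array([.4869,.0905]);th=np.radians(85.8);yh=np.array([np.cos(th),np.sin(th)]);xh=np.array([yh[1],-yh[0]])
Q=np.dstack([(P[...,:2]-B)@xh,(P[...,:2]-B)@yh,P[...,2]])*1000
m=(np.abs(Q[...,0])<90)&(Q[...,1]>-215)&(Q[...,1]<-60)&(Q[...,2]>27)&(Q[...,2]<170)
Z=Q[m]
for z0 in range(25,170,10):
    k=(Z[:,2]>=z0)&(Z[:,2]<z0+10)
    if k.sum()>2: print(z0,k.sum(),"x",np.round(np.percentile(Z[k,0],[2,98])),"y-tcp",np.round(np.percentile(Z[k,1],[2,50,98])+147.5))
```

```text
25 29 x [-39.  44.] y-tcp [-10.  -4.  11.]
35 27 x [-35.  43.] y-tcp [-10.  -5.   8.]
45 30 x [-52.  43.] y-tcp [-11.  -5.   6.]
55 58 x [-55.  62.] y-tcp [-12.  -9.   9.]
65 59 x [-61.  63.] y-tcp [-15.  -8.  11.]
75 82 x [-61.  65.] y-tcp [-16.  -9.  11.]
85 64 x [-65.  67.] y-tcp [-16.  -9.  12.]
95 68 x [-61.  68.] y-tcp [-18. -10.   9.]
105 135 x [-65.  68.] y-tcp [-17.  -3.  13.]
115 50 x [-60.  67.] y-tcp [-11.  -6.  10.]
125 24 x [-3. 39.] y-tcp [-33.  -5.  12.]
135 73 x [-9. 38.] y-tcp [-36. -20.  20.]
145 81 x [-10.  38.] y-tcp [-36. -23.  24.]
155 93 x [-11.  39.] y-tcp [-35. -21.  19.]
165 49 x [-14.  38.] y-tcp [-35. -20.  13.]
```

Emit:
{"api": "arm_command", "payload": {
  "increments": [
    [2,0,0,0,60],
    [6,0,0,0,60],
    [11,0,0,0,60],
    [16,0,0,0,60],
    [21,0,0,0,60],
    [26,0,0,0,60],
    [31,0,0,0,60],
    [36,0,0,0,60],
    [41,0,0,0,60],
    [46,0,0,0,60],
    [49,0,0,0,60],
    [51,0,0,0,60]
  ]
}}

```text
t: 19.0
tool_pos: [0.4793, -0.0057, -0.0272]
tcp_rot: [0.0, 0.733, 0.681, -0.0]
force: [-0.1, -2.4, 0.9]
grip_width: 0.704
```

```bash
python3 sh.py s; python3 -c "
from h import *
delta(0,0,0,-4.2)
p=cv2.imread('pics/scene_s.png');a=cv2.resize(p[110:230,290:390],None,fx=4,fy=4,interpolation=2)
p=cv2.imread('pics/top_s.png');b=cv2.resize(p[175:275,220:320],(480,480),interpolation=2)
cv2.imwrite('pics/s1.png',np.hstack([a[:480],b])[:, :800])"
```

```text
tcp bridge [ -0.5 -96.5] [479.3  -5.7 -27.2] F [-0.1 -2.4  0.9] t 19.0
top shelf rect bridge [30.8 13.3] [ 6.7 37.1] mean [32.  13.4] ang-85.8 85.8
top panel rect bridge [17.6 16.4] [ 3.6 39.1] mean [19.8 16.1] ang-85.8 84.5
scene shelf rect bridge [  6.2 -26. ] [120.2 111.6] mean [18.6 -7.6] ang-85.8 -0.2
scene panel rect bridge [  0.4 -16.7] [78.9 75.1] mean [ 4.  -6.4] ang-85.8 1.4
tcp [479.3  -5.6 -27.2] yang -4.22 t 19.1 grip 59.9 F [ 0.1 -0.4  0.8] inc [ -29.7 -478.4  -27.2] -0.0003 tilt [ 1.e-04  7.e-04 -1.e+00]
```

View pics/s1.png

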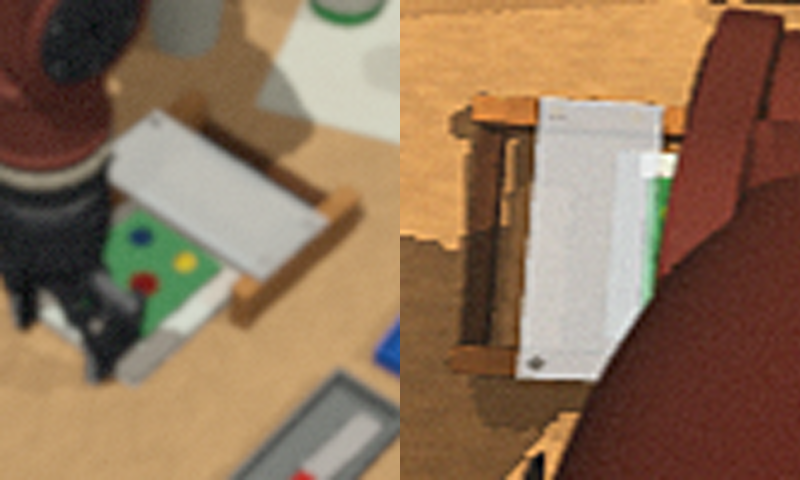

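Emit:
{"api": "arm_command", "payload": {
  "increments": [
    [2,0,0,0,60],
    [6,0,0,0,60],
    [11,0,0,0,60],
    [16,0,0,0,60],
    [21,0,0,0,60],
    [26,0,0,0,60],
    [31,0,0,0,60],
    [36,0,0,0,60],
    [41,0,0,0,60],
    [46,0,0,0,60],
    [50,0,0,0,60],
    [52,0,0,0,60]
  ]
}}

```text
t: 20.3
tool_pos: [0.4831, 0.0462, -0.0272]
tcp_rot: [-0.0, 0.733, 0.681, -0.0]
force: [0.3, -2.5, 0.8]
grip_width: 0.703
```

Emit:
{"api": "arm_command", "payload": {
  "increments": [
    [1,0,0,0,60],
    [2,0,0,0,60],
    [3,0,0,0,60],
    [4,0,0,0,60],
    [5,0,0,0,60],
    [6,0,0,0,60],
    [7,0,0,0,60],
    [8,0,0,0,60],
    [9,0,0,0,60],
    [10,0,0,0,60]
  ]
}}

```text
t: 21.3
tool_pos: [0.4839, 0.0559, -0.0272]
tcp_rot: [-0.0, 0.733, 0.68, -0.0]
force: [0.1, -2.1, 1.0]
grip_width: 0.699
```

```bash
python3 sh.py u; python3 -c "
from h import *
delta(0,0,0,-4.2)
p=cv2.imread('pics/scene_u.png');a=cv2.resize(p[110:210,290:390],None,fx=4,fy=4,interpolation=2)
p=cv2.imread('pics/top_u.png');b=cv2.resize(p[175:275,220:320],(400,400),interpolation=2)
cv2.imwrite('pics/u1.png',np.hstack([a,b]))"
```

```text
tcp bridge [ -0.5 -34.8] [483.9  55.9 -27.2] F [ 0.1 -2.1  1. ] t 21.3
scene shelf rect bridge [47.7  4.5] [23.8 62.2] mean [47.9  4.2] ang-85.8 12.9
scene panel rect bridge [36.3 18.8] [ 6.2 18.8] mean [34.7 20.1] ang-85.8 26.5
tcp [483.9  56.  -27.2] yang -4.23 t 21.4 grip 59.9 F [-0.8 -1.7  0.5] inc [ -91.5 -478.5  -27.2] -0.0006 tilt [ 1.e-04  2.e-04 -1.e+00]
```

View pics/u1.png

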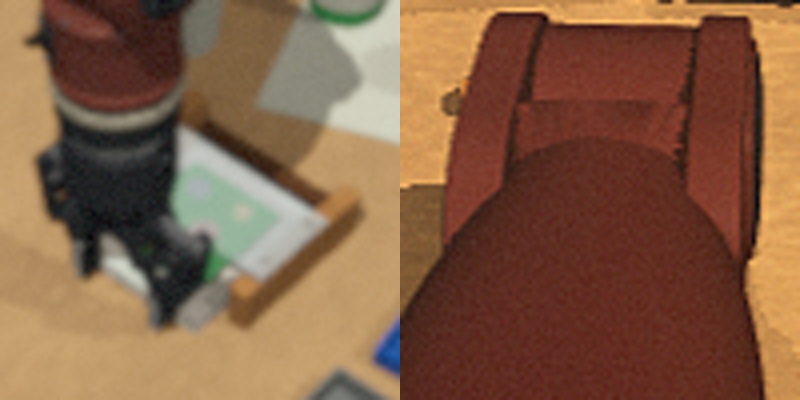

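Emit:
{"api": "arm_command", "payload": {
  "increments": [
    [0.5,0,0,0,60],
    [1,0,0,0,60],
    [1.5,0,0,0,60],
    [2,0,0,0,60]
  ]
}}

```text
t: 21.8
tool_pos: [0.484, 0.0577, -0.0272]
tcp_rot: [0.0, 0.733, 0.68, -0.0]
force: [-0.2, -3.8, 0.7]
grip_width: 0.699
```

Emit:
{"api": "arm_command", "payload": {
  "increments": [
    [0.5,0,0,0,60],
    [1,0,0,0,60]
  ]
}}

```text
t: 22.0
tool_pos: [0.4841, 0.0588, -0.0272]
tcp_rot: [0.0, 0.733, 0.68, 0.0]
force: [-0.1, -3.2, 1.2]
grip_width: 0.705
```

Emit:
{"api": "arm_command", "payload": {
  "increments": [
    [0.5,0,0,0,60],
    [1,0,0,0,60]
  ]
}}

```text
t: 22.2
tool_pos: [0.4842, 0.0598, -0.0272]
tcp_rot: [-0.0, 0.733, 0.68, -0.0]
force: [-0.7, -3.4, 0.4]
grip_width: 0.707
```

Emit:
{"api": "arm_command", "payload": {
  "increments": [
    [0.5,0,0,0,60],
    [1,0,0,0,60]
  ]
}}

```text
t: 22.4
tool_pos: [0.4842, 0.0605, -0.0272]
tcp_rot: [0.0, 0.733, 0.68, -0.0]
force: [-0.9, -6.1, 1.0]
grip_width: 0.7
```

Emit:
{"api": "arm_command", "payload": {
  "increments": [
    [0.5,0,0,0,60],
    [1,0,0,0,60]
  ]
}}

```text
t: 22.6
tool_pos: [0.4841, 0.0606, -0.0272]
tcp_rot: [0.001, 0.733, 0.68, -0.001]
force: [-1.1, -10.3, 1.4]
grip_width: 0.703
```

```bash
python3 -c "
from h import *
s=arm.state();print(s['force'],s['moment'],s['tool_pos'])"
```

```text
[ -1.08871634 -10.33307703   1.44288892] [-2.1862375   0.26409449 -0.0056598 ] [ 0.4841054   0.06060226 -0.02720436]
```

Emit:
{"api": "arm_command", "payload": {
  "increments": [
    [0.5,0,0,0,60],
    [1,0,0,0,60],
    [1,0,0,0,60]
  ]
}}

```text
t: 22.9
tool_pos: [0.4839, 0.0607, -0.0272]
tcp_rot: [0.001, 0.733, 0.68, -0.002]
force: [-2.4, -13.1, 2.3]
grip_width: 0.703
```

Emit:
{"api": "arm_command", "payload": {
  "increments": [
    [-3,0,0,0,60],
    [-10,0,0,0,60],
    [-25,0,0,0,60],
    [-50,0,-5,0,60],
    [-90,0,-20,0,60],
    [-130,0,-50,0,60],
    [-170,0,-90,0,60],
    [-210,0,-110,0,60],
    [-250,0,-110,0,60],
    [-290,0,-110,0,60],
    [-290,0,-110,0,60]
  ]
}}

```text
t: 24.0
tool_pos: [0.4634, -0.2311, 0.0832]
tcp_rot: [0.001, 0.734, 0.679, 0.0]
force: [1.2, 0.0, 0.4]
grip_width: 0.702
```

```bash
python3 sh.py v; python3 -c "
from h import *
p=cv2.imread('pics/scene_v.png');a=cv2.resize(p[110:210,290:390],None,fx=4,fy=4,interpolation=2)
p=cv2.imread('pics/top_v.png');b=cv2.resize(p[180:270,220:300],None,fx=6.6,fy=6.6,interpolation=2);cv2.imwrite('pics/v1.png',a);cv2.imwrite('pics/v2.png',b)"
```

```text
tcp bridge [ 1.000e-01 -3.225e+02] [ 463.4 -231.1   83.2] F [1.2 0.  0.4] t 24.0
top shelf rect bridge [-4.  -2.2] [ 38.6 108.8] mean [-4.1 -2.7] ang-85.8 90.0
top panel rect bridge [-1.5  9.7] [16.8 77.9] mean [-2.2  8.8] ang-85.8 90.5
scene shelf rect bridge [6.  5.4] [ 56.6 112.5] mean [6.2 5.3] ang-85.8 89.2
scene panel rect bridge [14.5 15.2] [23.7 45.4] mean [16.4 15.1] ang-85.8 89.9
```

View pics/v1.png

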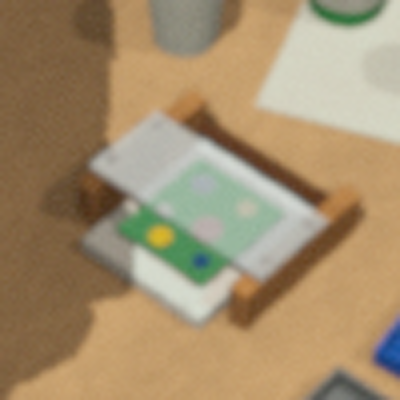

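View pics/v2.png

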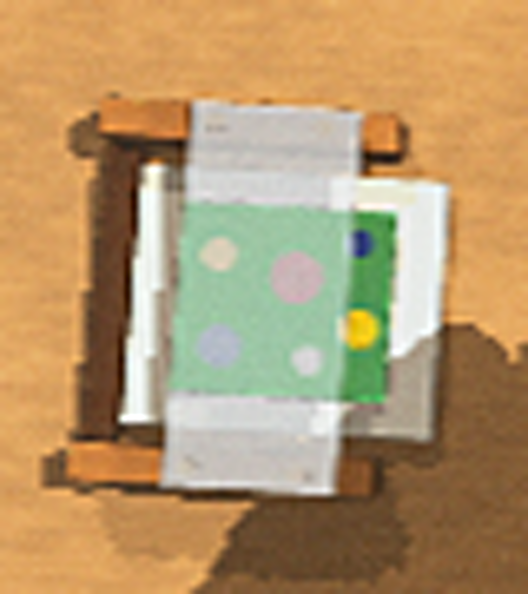

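Run:
```python
from h import *
p=cv2.imread('pics/top_v.png').astype(float)
g=p.mean(2);sat=p[...,2]-p[...,0] # red-blue: wood high, white low
bk=[];fr=[];st=[]
for r in range(207,244):
    row=sat[r]
    # back edge: from col 284..296, white->wood, threshold midpoint
    s=row[280:296];lo=s[:3].mean();hi=s[-4:].mean();t=(lo+hi)/2
    i=[k for k in range(len(s)-1) if s[k]<t<=s[k+1]]
    if i: k=i[-1];bk.append((280+k+(t-s[k])/(s[k+1]-s[k]),r))
    b=g[r,228:246]; lo=b[6:11].min();hi=b[9:16].max();t=(lo+hi)/2
    i=[k for k in range(4,len(b)-1) if b[k]<t<=b[k+1]]
    if i: k=i[0];fr.append((228+k+(t-b[k])/(b[k+1]-b[k]),r))
    i=[k for k in range(0,10) if b[k]>60>=b[k+1]]
    if i: k=i[0];st.append((228+k+(b[k]-60)/(b[k]-b[k+1]),r))
for n,a,z in(("back",bk,.015),("front",fr,.015),("stopfar",st,.02)):
    if len(a)<8: print(n,len(a));continue
    X=onz("top",np.array(a),z)[:,:2]*1000
    vx,vy,x0,y0=cv2.fitLine(X.astype(np.float32),cv2.DIST_HUBER,0,.1,.01).ravel();
    print(n,len(a),"angle",round(float(np.degrees(np.arctan(vy/vx))),2),"pt",round(float(x0),1),round(float(y0),1))
np.set_printoptions(linewidth=220)
for r in(206,215,225,235,242): print(r,g[r,228:250].astype(int))
```

```text
back 37 angle -3.15 pt 506.7 68.2
front 37 angle -4.36 pt 491.5 200.5
stopfar 15 angle -5.02 pt 461.9 206.4
206 [161 163 155 165 162 169 129  76  64  65  61  65  47 122 220 241 176 112 120 113 195 219]
215 [157 161 160 158 167 127  89  71  67  65  67  70  55 218 242 243 193 144 154 163 171 171]
225 [151 153 155 167 124  79  67  65  67  71  71  32 215 243 240 192 149 151 153 169 173 173]
235 [165 163 165 124  75  60  69  62  68  66  32 220 246 241 188 149 155 136 157 172 171 171]
242 [166 161 165 121  70  66  67  69  68  47 143 230 242 242 198 149 149 207 222 218 220 221]
```

View pics/top_v.png

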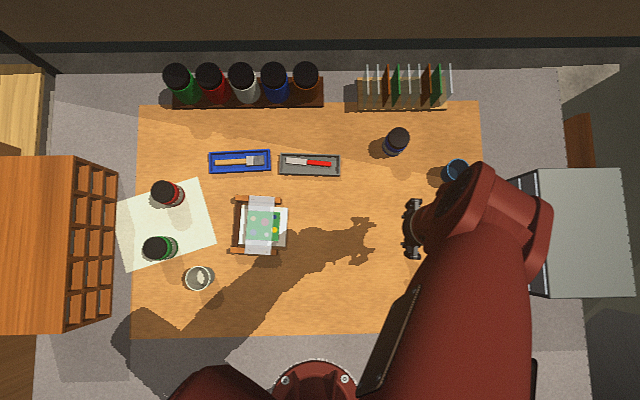

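View pics/scene_v.png

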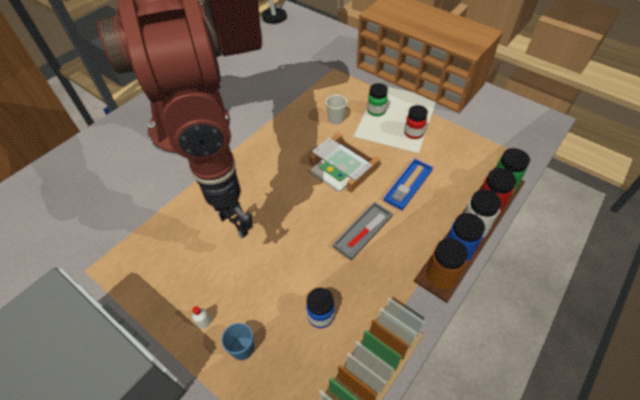

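```bash
python3 -c "
from h import *
s=arm.state();print(s['t'],s['force'],np.abs(s['dq']).max());print(arm.sign_off())"
```

```text
24.1 [-0.22787116  0.11801444 -0.10274121] 0.037314116045354236
the job is handed in; nothing more can be done
None
```

I laid the brush flat in the blue tray, then pushed the shelf under the bridge until it met the stop. I handed the job in at about 24 s with the gripper clear of everything.

**What the last checks showed**
- **Brush:** it lies flat inside the tray in both camera views.
- **Shelf:** pressing it against the stop raised the force from about 3 N to 13 N, with only about 0.1 mm of further movement.
- **Glass:** it moved with the shelf and is still centred on it. About 20 mm of shelf shows behind the glass, as it should. The fingers never went near it.
- **Other things:** the jars, cups, bottle and palette knife look unmoved in both views; I checked this by eye only.

**What disagreed or failed**
- **Tool height:** the fingertips were about 33 mm higher than the reported TCP. My first closing of the gripper therefore passed above the brush without touching it. I measured the offset from the depth picture and worked with it from then on.
- **Squareness to the stop:** I measured the stop's line at about -4.2°. The shelf's front edge came out at -4.4° and matches it. Its back edge read -3.2° in the top view, partly because of shadow, and about -5° in the scene view. I took it as flush because of the firm press and the front-edge reading, and did not press again.

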